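Sweep the desk oddments into the pencil drawer

ROBOT

A 6-joint arm with a two-finger parallel gripper is mounted at the origin on the work surface. World frame = base frame: x ahead of the robot, y to its left, z up, the work surface at z = 0. Lengths are in mm, angles in degrees, forces in N, time in s.
With the tool pointing down it reaches from about 350 to 775 mm from the base axis. Payload 7.3 kg.
Tool frame: the origin (TCP) lies at the very end of the fingers, on their centre line; the grasp point (between the pads) lies 19 mm behind it; z points along the fingers, y is the line along which they close (so a half turn about z gives the same grasp; the last joint's range is limited). The gripper opens to 92 mm and grips with 3 to 60 N. Pads are 19 mm wide; open, the fingers measure 130 mm over their backs; the gripper's body (75 mm by 190 mm) begins 47 mm behind the grasp point.
Start: joints at [56.78, 19.595, 87.324, -0, 73.075, -8.365], TCP at [220.658, 476.398, 226.741] pointing down, gripper open.
Joint ranges: [-145.02, 145.02], [-44.19, 115.74], [2.07, 154.8], [-57.11, 237.11], [16.16, 152.29], [-177.93, 177.93]. Speed limits (degrees/s): [147.25, 147.25, 180, 180, 180, 180].

INTERFACE

Orientations are given as [roll, pitch, yaw] about the fixed x, y, z axes, in that order (R = Rz(yaw) Ry(pitch) Rx(roll)).
In Python, from station import status, optics, arm gives the robot as it stands.
- The arm moves only by the tool move_arm, never from a script. Its argument "steps" is a list of rows, each an object of numbers: "x", "y", "z": the shift along the tool's x, y, z scaled (see below); "wx", "wy", "wz": the turn, a rotation vector about the tool's x, y, z scaled (see below); "jaw": the opening, from -1 (shut) to 1 (fully open). In form: [{"x": .., "y": .., "z": .., "wx": .., "wy": .., "wz": .., "jaw": ..}, ...]. A call has 1 to 8 rows; each row is the pose to reach, as a shift and turn from the pose commanded when the call began, along the tool's axes at that moment; what a row does not reach only later rows make up. The controller multiplies each number of a shift by 80 mm and each number of a turn by 45 degrees. A row lasts 1/12 s, in which the tool goes at most 41.7 mm and 7.16 degrees, less where a joint would pass 70% of its speed; a pose out of reach is approached as far as the arm can. A call with a number of a shift or a turn outside -1 to 1 is refused whole. A call with a gripper value outside its range is refused whole. The fingers move at their own pace and stop on an object; "newtons" is the grip in N (left out, the last holds). Time passes only in rows, so rows that repeat a pose let the fingers close. It gives the time, the measured TCP pose, the force, the opening and the grip force at its end, in the units of the state.
- status.state(): the state, without advancing time (a new reading comes with each control period).
- optics.capture(name): name is "side" or "top"; returns the picture (480x640x3 uint8, blue, green, red); there is no depth.
- optics.get_calibration(name): a dict with "fx", "fy", "cx", "cy" (pixels), "k1" (the pictures are not rectified: a ray, as slopes to the right and down, at radius r is drawn at 1 + k1 r^2 times it, then the intrinsics apply), "eye" and "attitude" of the camera in the world. Camera axes: x right, y up, looking along -z (the intrinsics and any distortion apply to the point x, -y, -z); pixel columns grow to the right and rows downward; lengths in mm; the calibration is good to about 2 mm. A picture is of the moment at which its call begins. get_calibration takes no time and is no camera call.
- arm.job_done(): hands the job in; it is judged then, once.
The state is a dict: "t": time; "joint_pos": joint angles; "qvel": joint speeds; "effort": joint torques, N m; "eef_pos": TCP position; "ee_rot": TCP orientation; "ft_force": force on the tool from outside, world axes, zero at the start; "moment": the same for the moment, N m; "opening": finger opening in mm; "gripper_force": force on a finger pad.
Only numpy, scipy, OpenCV 4.12 (cv2) and the standard library are available. Lean on these libraries where they do the work, as an engineer would, in place of code of your own. Each camera call takes 0.05 s, during which the arm holds its last target. There are 200 camera calls.

TASK

Clear the front of the reception desk: with the fingers, sweep the foldback clip, the eraser, the pencil sharpener and the small box of staples along the desk top and over its front edge, so that all four drop into the open drawer below. Only push them, without gripping or lifting anything, and leave the stapler, the rubber stamp, the pen cup and the drawer as they are.

Things in the scene. Friction and masses are not known exactly. Their poses are not given: they have to be found in the camera images.
- desk_edge (a point): a point on the upper front edge of the desk, the edge farthest from the robot. The grey desk top is flat, at height z = 0 and 25 mm thick; its front edge, trimmed with a wooden strip, is the straight line x = 640 mm parallel to y; beyond it the desk ends and things fall.
- drawer_floor (a point): a point on the inner floor of the open drawer, midway between its side walls and 80 mm short of the inner face of its front panel; axes parallel to the world's. Inside, the drawer is 316 mm wide in y (158 mm either side of this point) and runs from 80 mm on the +x side of this point to 334 mm on the -x side, far under the desk. The floor lies 105 mm below the desk top.
- drawer (a joint): how far the drawer is slid out in +x (m, 0 = shut); its opening beyond the desk edge is 20 mm less. It is the top drawer of a white-fronted grey pedestal under the desk, at a different place along the edge each time. Rims of its 6 mm side walls 47 mm, top of its front panel 39 mm below the desk top. Its runner holds with about 3 N. A pad 8 mm thick lies at the very back.
- clip: black 41 mm foldback (binder) clip lying on its side, 24 g. Origin: centre of the underside of its wedge-shaped body, 28 mm along x, 41 mm along y, 20 mm high at the spine (the flat -x face), sloping down to the jaw on +x. One wire handle lies flat on the desk, reaching to x = 45 mm; the other is folded back over the slope, to 25 mm height. At the start the spine faces the robot within 40 degrees.
- eraser: white block eraser in a brown cardboard sleeve, 43 x 19 x 12 mm (x, y, z), about 18 g, lying flat. Origin: centre of its underside.
- sharpener: bare metal two-hole block pencil sharpener, 25 x 26 x 13 mm (x, y, z), about 24 g, lying flat with the two blades up. Origin: centre of its underside.
- staples: small closed cardboard box of staples, 54 x 34 x 16 mm (x, y, z), about 40 g, lying flat. Origin: centre of its underside.
- stapler: black desk stapler, 132 mm long (x) x 36 mm wide, 54 mm high, standing on one side of the work, pointing roughly along world x. To be left alone. Origin: centre of its underside.
- stamp: small wooden rubber stamp standing upright near the middle of the drawer's width, among the small things: block 38 x 28 x 18 mm (x, y, z) with a turned knob handle, 60 mm high in all, 70 g, easily tipped. To be left alone. Origin: centre of its underside.
- pencup: round wooden pen cup with pens, 76 mm across, cup 100 mm high and pens to 140 mm, standing on the other side of the work from the stapler. To be left alone. Origin: centre of its underside.

How it is judged (in metres and radians):
At the end, for the whole second after the job is handed in: the clip, the eraser, the sharpener and the box of staples all lie at rest inside the open drawer, below its rim; the stapler, stamp and pen cup stand within 20 mm of where they were and upright; the drawer is within 25 mm of where it was (x of clip in the frame of drawer_floor between -0.33 and 0.085 m and y of clip in the frame of drawer_floor between -0.16 and 0.16 m and z of clip in the frame of drawer_floor between -0.005 and 0.055 m and linear speed of each of clip, eraser, sharpener, staples below 0.03 m/s and x of eraser in the frame of drawer_floor between -0.33 and 0.085 m and y of eraser in the frame of drawer_floor between -0.16 and 0.16 m and z of eraser in the frame of drawer_floor between -0.005 and 0.055 m and x of sharpener in the frame of drawer_floor between -0.33 and 0.085 m and y of sharpener in the frame of drawer_floor between -0.16 and 0.16 m and z of sharpener in the frame of drawer_floor between -0.005 and 0.055 m and x of staples in the frame of drawer_floor between -0.33 and 0.085 m and y of staples in the frame of drawer_floor between -0.16 and 0.16 m and z of staples in the frame of drawer_floor between -0.005 and 0.055 m and distance of each of stapler, stamp, pencup from where it was at the start of the episode below 0.02 m and angle between each of stapler, stamp, pencup's own z axis and vertical below 0.2 rad and distance of drawer_floor from where it was at the start of the episode below 0.025 m); the robot touches nothing.
It fails at once if one of the four small things is lifted off the desk (its origin more than 30 mm above the desk top) (height (world z) of any of clip, eraser, sharpener, staples above 0.03 m).
It fails at once if one of the four small things is gripped or crushed (more than 15 N from the fingers) (contact force between the fingers and clip above 15 N or contact force between the fingers and eraser above 15 N or contact force between the fingers and sharpener above 15 N or contact force between the fingers and staples above 15 N).
It fails at once if one of the four small things falls to the floor (height (world z) of any of clip, eraser, sharpener, staples below -0.3 m).
It fails at once if the stapler, the stamp or the pen cup is shifted by more than 20 mm or tipped (not (distance of stapler from where it was at the start of the episode below 0.02 m) or not (distance of stamp from where it was at the start of the episode below 0.02 m) or not (distance of pencup from where it was at the start of the episode below 0.02 m) or not (angle between stapler's own z axis and vertical below 0.2 rad) or not (angle between stamp's own z axis and vertical below 0.2 rad) or not (angle between pencup's own z axis and vertical below 0.2 rad)).
It fails at once if the drawer is pushed or pulled by more than 25 mm (not (distance of drawer_floor from where it was at the start of the episode below 0.025 m)).
It also fails if it takes over 72 s, if anything falls off the work surface, if the arm or the gripper's body presses on something with over 40 N, if the wrist force passes 120 N, or if a joint passes its speed limit or range.

## Working session

There is one attempt and no reset: what is moved stays moved. The work goes in short steps, Python scripts to look and compute and a tool call to move; the robot and the scene stay as the last step left them, time stands still between calls to the robot, and variables do not carry over. Pictures are saved under pics/ and viewed, at most 10 in all, crops included, and the job is handed in when it is done.

Besides the shell and the picture viewer there is one more tool, called after ">>>" by a JSON object that holds its "op" and its "data", one argument or row to a line. move_arm: Moves the arm, as the interface text tells. Its arguments: {"type":"object","properties":{"steps":{"type":"array"},"newtons":{"type":"number"}},"required":["steps"]}

```bash
mkdir -p pics; ls; cat > h.py <<'E'
import numpy as np, cv2
from station import status, optics, arm
from scipy.spatial.transform import Rotation as R
def cal(n):
    return optics.get_calibration(n)
E
python3 - <<'E'
from h import *
for n in("top","side"):
    im=optics.capture(n); cv2.imwrite(f"pics/{n}0.png",im); print(n,cal(n))
print(status.state())
E
```

```text
pics
top {'fx': 556.5492933891031, 'fy': 556.5492933891031, 'cx': 326.3395629369177, 'cy': 229.20800998799763, 'k1': 0.04850258574583923, 'eye': array([ 367.34458291,   48.11946092, 1079.09757537]), 'attitude': array([ 8.68625433e+00, -3.35276088e-02, -8.87712613e+01])}
side {'fx': 600.1241199020645, 'fy': 600.1241199020645, 'cx': 324.3009835851282, 'cy': 234.97100122640535, 'k1': -0.15513185693119008, 'eye': array([ 128.95385336, -697.09897931,  718.13631508]), 'attitude': array([ 48.9110052 ,   1.07604927, -31.15459086])}
{'t': 0.1, 'joint_pos': array([ 5.67790397e+01,  1.96322938e+01,  8.73695145e+01, -3.87513060e-04,
        7.30759120e+01, -8.36372901e+00]), 'qvel': array([ 0.0176643 , -0.18623238, -0.05087803,  0.04836876,  0.03485478,
        0.00498891]), 'effort': array([ 1.99236092e-03, -4.32007492e+01, -2.44693065e+01,  7.19501940e-02,
        5.26005775e-02, -1.12368791e-04]), 'eef_pos': array([220.4630615 , 476.07959037, 226.12949299]), 'ee_rot': array([-1.79923052e+02, -1.09383109e-02,  1.55142874e+02]), 'ft_force': array([-0.25932445, -0.15598294, -0.42427698]), 'moment': array([-0.00949715,  0.02833356,  0.00917932]), 'gripper_force': 0.0, 'opening': 91.46584412786478}
```

View pics/top0.png

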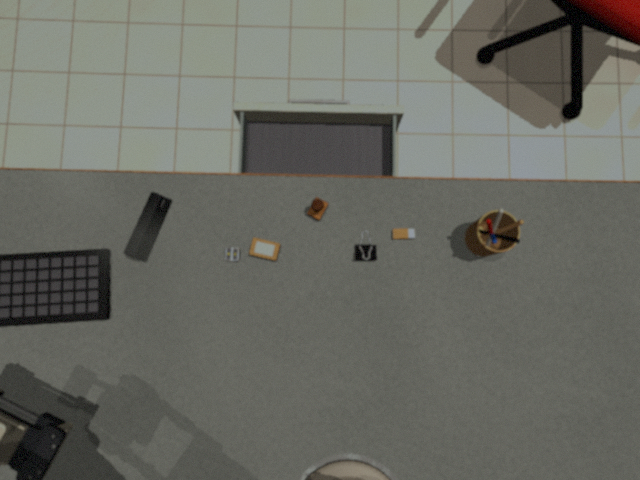

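View pics/side0.png

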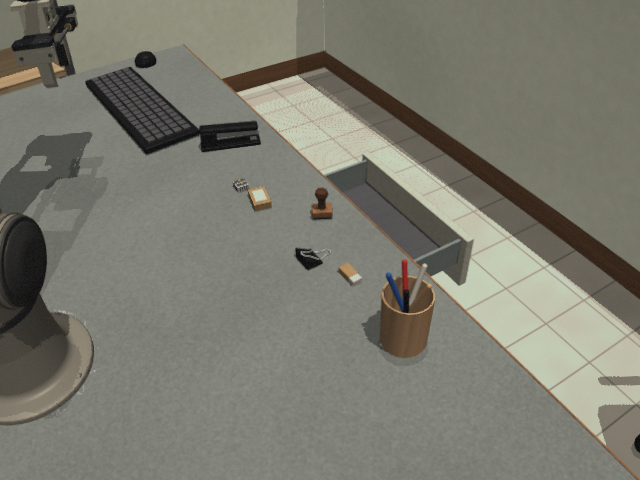

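The top view shows +x up and +y left. The sharpener is at (232,254), staples at (265,249), stamp base at about (319,213), clip at (365,253), eraser at (403,234), cup at (496,233) and stapler at (148,227). The drawer interior spans columns 244–393. The side view agrees.

```bash
cat >> h.py <<'E'
def pt(n,px,z):
    c=cal(n); px=np.array(px,float).reshape(-1,2)
    d=(px-[c['cx'],c['cy']])/[c['fx'],c['fy']]
    u=d.copy()
    for _ in range(20): u=d/(1+c['k1']*(u**2).sum(1,keepdims=True))
    r=np.c_[u[:,0],-u[:,1],-np.ones(len(u))]@R.from_euler('xyz',c['attitude'],degrees=True).as_matrix().T
    return (c['eye']+r*((z-c['eye'][2])/r[:,2])[:,None])[:,:2]
def small(im,z=12,roi=(200,440,180,275)):
    "boxes of the small things in the top picture, by difference from the grey desk"
    x0,x1,y0,y1=roi; s=im[y0:y1,x0:x1].astype(int)
    bg=np.median(s.reshape(-1,3),0)
    m=(np.abs(s-bg).max(2)>32).astype(np.uint8)
    m=cv2.morphologyEx(m,cv2.MORPH_CLOSE,np.ones((5,5)))
    for c in cv2.findContours(m,cv2.RETR_EXTERNAL,cv2.CHAIN_APPROX_NONE)[0]:
        if cv2.contourArea(c)<40: continue
        b=cv2.boxPoints(cv2.minAreaRect(c))+[x0,y0]
        print(b.mean(0).round(),"centre",pt('top',b.mean(0),z).round()[0],"corners",pt('top',b,z).round().tolist())
E
python3 - <<'E'
from h import *
im=cv2.imread("pics/top0.png"); small(im)
print("edge",pt('top',[[100,171],[320,175],[600,180]],0).round())
print("rim inner L/R",pt('top',[[245,115],[245,170],[391,120],[392,172]],-47).round().tolist())
print("floor corners",pt('top',[[246,122],[391,124]],-105).round().tolist(), "panel top",pt('top',[[243,113],[395,115]],-39).round().tolist())
print("cup top",pt('top',[[498,230]],100).round(),"stapler corners z0..",pt('top',[[126,257],[147,261]],15).round().tolist(),pt('top',[[152,193],[171,200]],50).round().tolist())
print("stamp side base",pt('side',[[312,218],[333,217]],0).round().tolist(),"side: clip",pt('side',[[308,263]],5).round(),"eraser",pt('side',[[350,274]],12).round(),"box",pt('side',[[260,198]],12).round(),"sharp",pt('side',[[241,186]],10).round())
c=im[185:275,210:430]; cv2.imwrite("pics/crop0.png",cv2.resize(c,None,fx=3.6,fy=3.6,interpolation=cv2.INTER_CUBIC))
E
```

```text
[364. 252.] centre [487. -23.] corners [[503.0, -1.0], [504.0, -46.0], [471.0, -46.0], [470.0, -2.0]]
[264. 250.] centre [488. 170.] corners [[477.0, 200.0], [511.0, 193.0], [499.0, 140.0], [465.0, 147.0]]
[402. 233.] centre [525. -96.] corners [[533.0, -73.0], [537.0, -118.0], [518.0, -120.0], [514.0, -75.0]]
[316. 208.] centre [571.  73.] corners [[560.0, 97.0], [597.0, 78.0], [581.0, 48.0], [544.0, 67.0]]
edge [[ 639.  501.]
 [ 641.   66.]
 [ 642. -485.]]
rim inner L/R [[779.0, 228.0], [660.0, 223.0], [775.0, -80.0], [662.0, -83.0]]
floor corners [[784.0, 234.0], [787.0, -87.0]] panel top [[780.0, 231.0], [783.0, -87.0]]
cup top [[ 522. -253.]] stapler corners z0.. [[468.0, 432.0], [461.0, 392.0]] [[586.0, 380.0], [574.0, 344.0]]
stamp side base [[549.0, 69.0], [584.0, 50.0]] side: clip [[479. -38.]] eraser [[ 522. -105.]] box [[488. 163.]] sharp [[474. 222.]]
```

View pics/crop0.png

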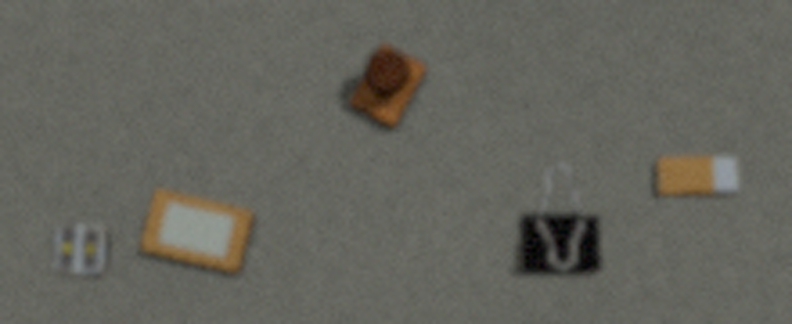

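Estimated positions in mm:

| Item | x | y |
|---|---|---|
| Staples | 488 | 170 |
| Sharpener | 480 | 233 |
| Clip | 487 | -23 |
| Eraser | 525 | -96 |
| Stamp | 566 | 66 |

The inside of the drawer spans y from -84 to 228 and opens to x ≈ 782. The staples and clip can be pushed straight over the edge. The sharpener and eraser have to be pushed inwards first. I'll start with the staples, fingers shut.

>>> {"op": "move_arm", "data": {
  "steps": [
    {"x":-0.25,"y":-0.22,"wz":-0.13,"jaw":-1},
    {"x":-0.5,"y":-0.45,"wz":-0.27,"jaw":-1},
    {"x":-0.75,"y":-0.67,"wz":-0.41,"jaw":-1},
    {"x":-1,"y":-0.9,"wz":-0.552,"jaw":-1},
    {"x":-1,"y":-0.9,"wz":-0.552,"jaw":-1}
  ]
}}

```text
invalid input at $.steps[0]: expected keys x, y, z, wx, wy, wz, jaw
```

>>> {"op": "move_arm", "data": {
  "steps": [
    {"x":-0.25,"y":-0.25,"jaw":-1},
    {"x":-0.5,"y":-0.5,"jaw":-1},
    {"x":-0.75,"y":-0.75,"jaw":-1},
    {"x":-1,"y":-1,"jaw":-1}
  ]
}}

```text
invalid input at $.steps[0]: expected keys x, y, z, wx, wy, wz, jaw
```

>>> {"op": "move_arm", "data": {
  "steps": [
    {"x":-0.25,"y":-0.25,"z":0.25,"jaw":-1},
    {"x":-0.5,"y":-0.5,"z":0.5,"jaw":-1},
    {"x":-0.75,"y":-0.75,"z":0.75,"jaw":-1},
    {"x":-1,"y":-1,"z":1,"jaw":-1}
  ]
}}

```text
invalid input at $.steps[0]: expected keys x, y, z, wx, wy, wz, jaw
```

>>> {"op": "move_arm", "data": {
  "steps": [
    {"x":-0.1,"y":-0.2,"z":0.33,"jaw":-1},
    {"x":-0.2,"y":-0.4,"z":0.66,"jaw":-1},
    {"x":-0.338,"y":-0.59,"z":1,"jaw":-1},
    {"x":-0.338,"y":-0.59,"z":1,"jaw":-1},
    {"x":-0.338,"y":-0.59,"z":1,"jaw":-1}
  ]
}}

```text
invalid input at $.steps[0]: expected keys x, y, z, wx, wy, wz, jaw
```

All keys are required.

>>> {"op": "move_arm", "data": {
  "steps": [
    {"x":-0.25,"y":-0.22,"z":0,"wx":0,"wy":0,"wz":-0.13,"jaw":-1},
    {"x":-0.5,"y":-0.45,"z":0,"wx":0,"wy":0,"wz":-0.27,"jaw":-1},
    {"x":-0.75,"y":-0.67,"z":0,"wx":0,"wy":0,"wz":-0.41,"jaw":-1},
    {"x":-1,"y":-0.9,"z":0,"wx":0,"wy":0,"wz":-0.552,"jaw":-1},
    {"x":-1,"y":-0.9,"z":0,"wx":0,"wy":0,"wz":-0.552,"jaw":-1}
  ]
}}

```text
t: 0.52
eef_pos: [263.8, 374.1, 226.4]
ee_rot: [-179.9, -0.0, -179.7]
ft_force: [0.3, 1.2, 0.6]
opening: 62.9
gripper_force: 0.0
```

>>> {"op": "move_arm", "data": {
  "steps": [
    {"x":-0.25,"y":-0.25,"z":0,"wx":0,"wy":0,"wz":0,"jaw":-1},
    {"x":-0.5,"y":-0.5,"z":0,"wx":0,"wy":0,"wz":0,"jaw":-1},
    {"x":-0.75,"y":-0.75,"z":0,"wx":0,"wy":0,"wz":0,"jaw":-1},
    {"x":-1,"y":-1,"z":0,"wx":0,"wy":0,"wz":0,"jaw":-1}
  ]
}}

```text
t: 0.85
eef_pos: [343.4, 296.8, 226.6]
ee_rot: [180.0, -0.0, 179.9]
ft_force: [0.5, 0.1, -1.0]
opening: 36.5
gripper_force: 0.0
```

>>> {"op": "move_arm", "data": {
  "steps": [
    {"x":-0.25,"y":-0.25,"z":0.25,"wx":0,"wy":0,"wz":0,"jaw":-1},
    {"x":-0.5,"y":-0.5,"z":0.5,"wx":0,"wy":0,"wz":0,"jaw":-1},
    {"x":-0.75,"y":-0.75,"z":0.75,"wx":0,"wy":0,"wz":0,"jaw":-1},
    {"x":-1,"y":-1,"z":1,"wx":0,"wy":0,"wz":0,"jaw":-1}
  ]
}}

```text
t: 1.18
eef_pos: [423.7, 216.7, 145.8]
ee_rot: [180.0, 0.0, 179.9]
ft_force: [0.3, 0.7, -0.2]
opening: 9.4
gripper_force: 0.0
```

>>> {"op": "move_arm", "data": {
  "steps": [
    {"x":-0.1,"y":-0.2,"z":0.33,"wx":0,"wy":0,"wz":0,"jaw":-1},
    {"x":-0.2,"y":-0.4,"z":0.66,"wx":0,"wy":0,"wz":0,"jaw":-1},
    {"x":-0.338,"y":-0.59,"z":1,"wx":0,"wy":0,"wz":0,"jaw":-1},
    {"x":-0.338,"y":-0.59,"z":1,"wx":0,"wy":0,"wz":0,"jaw":-1},
    {"x":-0.338,"y":-0.59,"z":1,"wx":0,"wy":0,"wz":0,"jaw":-1}
  ]
}}

```text
t: 1.6
eef_pos: [449.3, 169.8, 65.5]
ee_rot: [-180.0, -0.2, 179.8]
ft_force: [-0.1, 0.1, 0.8]
opening: 0.3
gripper_force: 0.0
```

>>> {"op": "move_arm", "data": {
  "steps": [
    {"x":0,"y":0,"z":0.3,"wx":0,"wy":0,"wz":0,"jaw":-1},
    {"x":0,"y":0,"z":0.6,"wx":0,"wy":0,"wz":0,"jaw":-1},
    {"x":0,"y":0,"z":0.77,"wx":0,"wy":0,"wz":0,"jaw":-1},
    {"x":-0.05,"y":0,"z":0.77,"wx":0,"wy":0,"wz":0,"jaw":-1},
    {"x":-0.1,"y":0,"z":0.77,"wx":0,"wy":0,"wz":0,"jaw":-1},
    {"x":-0.17,"y":0,"z":0.77,"wx":0,"wy":0,"wz":0,"jaw":-1},
    {"x":-0.25,"y":0,"z":0.77,"wx":0,"wy":0,"wz":0,"jaw":-1},
    {"x":-0.35,"y":0,"z":0.77,"wx":0,"wy":0,"wz":0,"jaw":-1}
  ]
}}

```text
t: 2.27
eef_pos: [479.3, 170.6, 6.5]
ee_rot: [180.0, 0.1, 180.0]
ft_force: [-0.9, -0.6, -0.7]
opening: 0.5
gripper_force: 0.2
```

>>> {"op": "move_arm", "data": {
  "steps": [
    {"x":-0.12,"y":0,"z":0,"wx":0,"wy":0,"wz":0,"jaw":-1},
    {"x":-0.24,"y":0,"z":0,"wx":0,"wy":0,"wz":0,"jaw":-1},
    {"x":-0.36,"y":0,"z":0,"wx":0,"wy":0,"wz":0,"jaw":-1},
    {"x":-0.48,"y":0,"z":0,"wx":0,"wy":0,"wz":0,"jaw":-1},
    {"x":-0.6,"y":0,"z":0,"wx":0,"wy":0,"wz":0,"jaw":-1},
    {"x":-0.72,"y":0,"z":0,"wx":0,"wy":0,"wz":0,"jaw":-1},
    {"x":-0.84,"y":0,"z":0,"wx":0,"wy":0,"wz":0,"jaw":-1},
    {"x":-0.96,"y":0,"z":0,"wx":0,"wy":0,"wz":0,"jaw":-1}
  ]
}}

```text
t: 2.93
eef_pos: [556.2, 170.2, 6.0]
ee_rot: [180.0, 0.1, 180.0]
ft_force: [-0.5, 0.5, -1.0]
opening: 0.4
gripper_force: 0.2
```

```bash
python3 - <<'E'
from h import *
im=optics.capture("side"); cv2.imwrite("pics/s1.png",im[60:360,150:550].repeat(2,0).repeat(2,1))
s=status.state(); print(s['eef_pos'],s['ft_force'],s['t'])
E
```

```text
[558.39846766 170.14232084   6.23039785] [ 2.00175787 -1.03853185  0.29164317] 2.9833
```

View pics/s1.png

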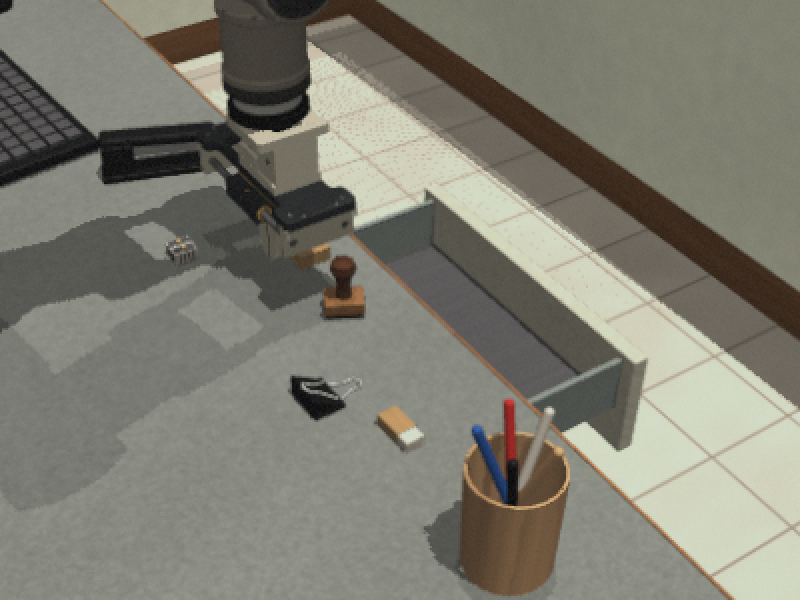

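The side view shows the staples box just ahead of the fingers at about (306,187) full-frame. The stamp, clip and eraser are untouched. I'll check how the box has drifted.

```bash
python3 - <<'E'
from h import *
print(pt('side',[[298,190],[314,186],[309,180]],8).round().tolist())
im=optics.capture("top"); small(im,roi=(215,300,176,235))
E
```

```text
[[565.0, 150.0], [598.0, 145.0], [600.0, 168.0]]
[257. 205.] centre [575. 187.] corners [[631.0, 272.0], [635.0, 107.0], [520.0, 104.0], [516.0, 266.0]]
[240. 180.] centre [623. 222.] corners [[631.0, 272.0], [634.0, 172.0], [616.0, 171.0], [613.0, 271.0]]
```

The box is square to the fingers and centred, so I continue over the edge.

>>> {"op": "move_arm", "data": {
  "steps": [
    {"x":-0.12,"y":0,"z":0,"wx":0,"wy":0,"wz":0,"jaw":-1},
    {"x":-0.24,"y":0,"z":0,"wx":0,"wy":0,"wz":0,"jaw":-1},
    {"x":-0.36,"y":0,"z":0,"wx":0,"wy":0,"wz":0,"jaw":-1},
    {"x":-0.48,"y":0,"z":0,"wx":0,"wy":0,"wz":0,"jaw":-1},
    {"x":-0.6,"y":0,"z":0,"wx":0,"wy":0,"wz":0,"jaw":-1},
    {"x":-0.72,"y":0,"z":0,"wx":0,"wy":0,"wz":0,"jaw":-1},
    {"x":-0.84,"y":0,"z":0,"wx":0,"wy":0,"wz":0,"jaw":-1},
    {"x":-0.96,"y":0,"z":0,"wx":0,"wy":0,"wz":0,"jaw":-1}
  ]
}}

```text
t: 3.7
eef_pos: [631.9, 170.2, 5.6]
ee_rot: [180.0, 0.0, 180.0]
ft_force: [-0.6, -0.5, -0.2]
opening: 0.6
gripper_force: 0.0
```

>>> {"op": "move_arm", "data": {
  "steps": [
    {"x":-0.1,"y":0,"z":0,"wx":0,"wy":0,"wz":0,"jaw":-1},
    {"x":-0.2,"y":0,"z":0,"wx":0,"wy":0,"wz":0,"jaw":-1},
    {"x":-0.2,"y":0,"z":0,"wx":0,"wy":0,"wz":0,"jaw":-1},
    {"x":-0.2,"y":0,"z":0,"wx":0,"wy":0,"wz":0,"jaw":-1}
  ]
}}

```text
t: 4.03
eef_pos: [647.4, 170.1, 5.2]
ee_rot: [180.0, -0.0, 180.0]
ft_force: [0.4, -0.1, -0.8]
opening: 0.2
gripper_force: 0.0
```

```bash
python3 - <<'E'
from h import *
im=optics.capture("side"); cv2.imwrite("pics/s2.png",im[60:360,150:550].repeat(2,0).repeat(2,1))
s=status.state(); print(s['eef_pos'],s['ft_force'],s['t'])
E
```

```text
[647.0078156  170.15408954   5.14774801] [-0.81313619  0.15401446 -0.40733745] 4.0833
```

View pics/s2.png

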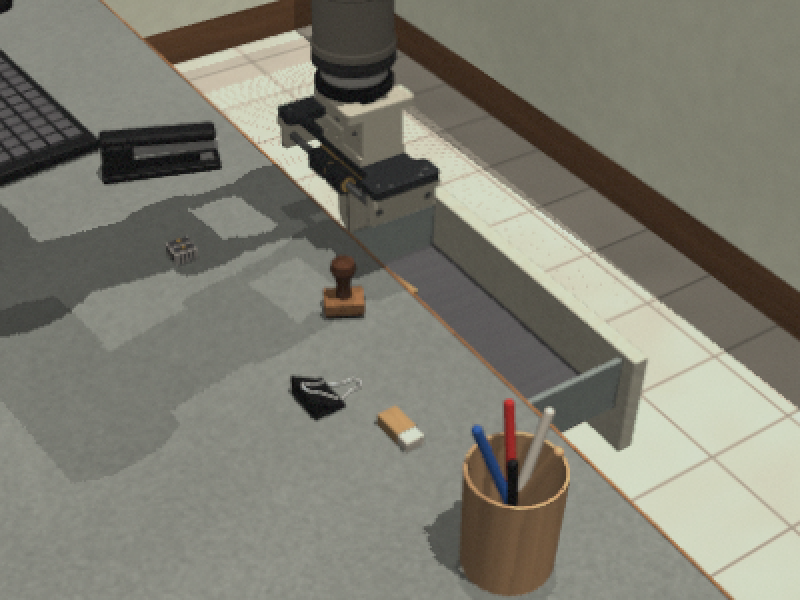

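The staples are in the drawer, with one corner visible at about (412,290) in the crop. The stamp is untouched. Next I locate the sharpener accurately.

```bash
python3 - <<'E'
from h import *
im=cv2.imread("pics/top0.png").astype(int)[240:270,218:246]
m=(np.abs(im-np.median(im.reshape(-1,3),0)).max(2)>20).astype(np.uint8)
ys,xs=np.nonzero(m); print(xs.min()+218,xs.max()+218,ys.min()+240,ys.max()+240,len(xs))
print(pt('top',[[xs.mean()+218,ys.mean()+240],[xs.min()+218,ys.min()+240],[xs.max()+218,ys.max()+240]],12).round().tolist())
im=cv2.imread("pics/side0.png").astype(int)[174:198,228:250]
m=(np.abs(im-np.median(im.reshape(-1,3),0)).max(2)>25)
ys,xs=np.nonzero(m); print(xs.mean()+228,ys.mean()+174,pt('side',[[xs.mean()+228,ys.mean()+174]],7).round())
E
```

```text
226 240 247 260 68
[[479.0, 231.0], [492.0, 244.0], [467.0, 215.0]]
241.2972972972973 186.81756756756758 [[475. 223.]]
```

>>> {"op": "move_arm", "data": {
  "steps": [
    {"x":0,"y":0,"z":-0.35,"wx":0,"wy":0,"wz":0,"jaw":-1},
    {"x":0,"y":0,"z":-0.7,"wx":0,"wy":0,"wz":0,"jaw":-1},
    {"x":0,"y":0,"z":-1,"wx":0,"wy":0,"wz":0,"jaw":-1}
  ]
}}

```text
t: 4.33
eef_pos: [646.9, 170.3, 86.5]
ee_rot: [180.0, -0.0, 180.0]
ft_force: [0.2, 0.6, 1.2]
opening: 0.3
gripper_force: 0.0
```

>>> {"op": "move_arm", "data": {
  "steps": [
    {"x":0.15,"y":0.14,"z":0,"wx":0,"wy":0,"wz":0.15,"jaw":-1},
    {"x":0.3,"y":0.28,"z":0,"wx":0,"wy":0,"wz":0.3,"jaw":-1},
    {"x":0.45,"y":0.42,"z":0,"wx":0,"wy":0,"wz":0.45,"jaw":-1},
    {"x":0.6,"y":0.57,"z":0,"wx":0,"wy":0,"wz":0.6,"jaw":-1},
    {"x":0.75,"y":0.71,"z":0,"wx":0,"wy":0,"wz":0.75,"jaw":-1},
    {"x":0.9,"y":0.85,"z":0,"wx":0,"wy":0,"wz":0.9,"jaw":-1},
    {"x":1,"y":0.95,"z":0,"wx":0,"wy":0,"wz":1,"jaw":-1}
  ]
}}

```text
t: 4.92
eef_pos: [565.6, 247.1, 85.3]
ee_rot: [-180.0, -0.0, 134.7]
ft_force: [0.7, 0.7, 0.3]
opening: 0.4
gripper_force: 0.0
```

>>> {"op": "move_arm", "data": {
  "steps": [
    {"x":0.15,"y":-0.09,"z":0,"wx":0,"wy":0,"wz":0.15,"jaw":-1},
    {"x":0.3,"y":-0.19,"z":0,"wx":0,"wy":0,"wz":0.3,"jaw":-1},
    {"x":0.45,"y":-0.28,"z":0,"wx":0,"wy":0,"wz":0.45,"jaw":-1},
    {"x":0.6,"y":-0.38,"z":0,"wx":0,"wy":0,"wz":0.6,"jaw":-1},
    {"x":0.75,"y":-0.48,"z":0,"wx":0,"wy":0,"wz":0.75,"jaw":-1},
    {"x":0.9,"y":-0.57,"z":0,"wx":0,"wy":0,"wz":0.9,"jaw":-1},
    {"x":0.972,"y":-0.619,"z":0,"wx":0,"wy":0,"wz":1,"jaw":-1},
    {"x":0.972,"y":-0.619,"z":0,"wx":0,"wy":0,"wz":1,"jaw":-1}
  ]
}}

```text
t: 5.58
eef_pos: [475.4, 266.4, 85.3]
ee_rot: [-179.9, 0.0, 89.9]
ft_force: [0.6, -0.5, -0.1]
opening: 0.5
gripper_force: 0.0
```

>>> {"op": "move_arm", "data": {
  "steps": [
    {"x":0,"y":0,"z":0.3,"wx":0,"wy":0,"wz":0,"jaw":-1},
    {"x":0,"y":0,"z":0.6,"wx":0,"wy":0,"wz":0,"jaw":-1},
    {"x":0,"y":0,"z":0.9,"wx":0,"wy":0,"wz":0,"jaw":-1},
    {"x":0,"y":0,"z":1,"wx":0,"wy":0,"wz":0,"jaw":-1},
    {"x":0,"y":0,"z":1,"wx":0,"wy":0,"wz":0,"jaw":-1}
  ]
}}

```text
t: 6.0
eef_pos: [476.4, 265.5, 3.3]
ee_rot: [-179.8, 0.1, 90.1]
ft_force: [-0.1, -0.4, 1.1]
opening: 0.7
gripper_force: 0.0
```

>>> {"op": "move_arm", "data": {
  "steps": [
    {"x":-0.1,"y":0,"z":0,"wx":0,"wy":0,"wz":0,"jaw":-1},
    {"x":-0.2,"y":0,"z":0,"wx":0,"wy":0,"wz":0,"jaw":-1},
    {"x":-0.3,"y":0,"z":0,"wx":0,"wy":0,"wz":0,"jaw":-1},
    {"x":-0.4,"y":0,"z":0,"wx":0,"wy":0,"wz":0,"jaw":-1},
    {"x":-0.5,"y":0,"z":0,"wx":0,"wy":0,"wz":0,"jaw":-1},
    {"x":-0.6,"y":0,"z":0,"wx":0,"wy":0,"wz":0,"jaw":-1},
    {"x":-0.7,"y":0,"z":0,"wx":0,"wy":0,"wz":0,"jaw":-1},
    {"x":-0.73,"y":0,"z":0,"wx":0,"wy":0,"wz":0,"jaw":-1}
  ]
}}

```text
t: 6.67
eef_pos: [477.6, 206.4, 5.3]
ee_rot: [-180.0, 0.0, 89.9]
ft_force: [0.1, -0.1, 0.3]
opening: 0.6
gripper_force: 0.2
```

```bash
python3 - <<'E'
from h import *
im=optics.capture("side"); cv2.imwrite("pics/s3.png",im[120:270,150:350].repeat(3,0).repeat(3,1))
s=status.state(); print(s['eef_pos'],s['ft_force'],s['t'])
E
```

```text
[477.61819519 206.54708875   5.19953636] [ 0.50658301  0.28788178 -0.61206241] 6.7167
```

View pics/s3.png

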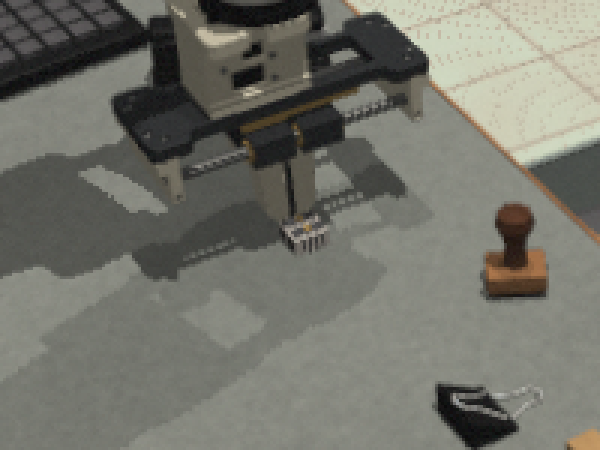

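The sharpener was moved cleanly to about crop (304,233). Next I go behind it with the fingers turned back.

>>> {"op": "move_arm", "data": {
  "steps": [
    {"x":0.15,"y":0,"z":0,"wx":0,"wy":0,"wz":0,"jaw":-1},
    {"x":0.15,"y":-0.1,"z":-0.3,"wx":0,"wy":0,"wz":0,"jaw":-1},
    {"x":0.15,"y":-0.4,"z":-0.6,"wx":0,"wy":0,"wz":0,"jaw":-1},
    {"x":0.15,"y":-0.4,"z":-0.6,"wx":0,"wy":0,"wz":0,"jaw":-1}
  ]
}}

```text
t: 7.05
eef_pos: [443.9, 221.4, 55.9]
ee_rot: [179.9, -0.1, 90.1]
ft_force: [0.2, 1.2, -0.9]
opening: 0.2
gripper_force: 0.0
```

>>> {"op": "move_arm", "data": {
  "steps": [
    {"x":-0.1,"y":0,"z":0,"wx":0,"wy":0,"wz":-0.15,"jaw":-1},
    {"x":-0.2,"y":0,"z":0,"wx":0,"wy":0,"wz":-0.3,"jaw":-1},
    {"x":-0.3,"y":0,"z":0,"wx":0,"wy":0,"wz":-0.45,"jaw":-1},
    {"x":-0.44,"y":0,"z":0,"wx":0,"wy":0,"wz":-0.6,"jaw":-1},
    {"x":-0.44,"y":0,"z":0,"wx":0,"wy":0,"wz":-0.75,"jaw":-1},
    {"x":-0.44,"y":0,"z":0,"wx":0,"wy":0,"wz":-0.9,"jaw":-1},
    {"x":-0.44,"y":0,"z":0,"wx":0,"wy":0,"wz":-1,"jaw":-1}
  ]
}}

```text
t: 7.63
eef_pos: [445.9, 185.3, 52.8]
ee_rot: [180.0, -0.0, 135.3]
ft_force: [-0.3, 0.5, -0.2]
opening: 0.5
gripper_force: 0.0
```

>>> {"op": "move_arm", "data": {
  "steps": [
    {"x":0,"y":0,"z":0,"wx":0,"wy":0,"wz":-0.15,"jaw":-1},
    {"x":0,"y":0,"z":0,"wx":0,"wy":0,"wz":-0.3,"jaw":-1},
    {"x":0,"y":0,"z":0,"wx":0,"wy":0,"wz":-0.45,"jaw":-1},
    {"x":0,"y":0,"z":0,"wx":0,"wy":0,"wz":-0.6,"jaw":-1},
    {"x":0,"y":0,"z":0,"wx":0,"wy":0,"wz":-0.75,"jaw":-1},
    {"x":0,"y":0,"z":0,"wx":0,"wy":0,"wz":-0.9,"jaw":-1},
    {"x":0,"y":0,"z":0,"wx":0,"wy":0,"wz":-1,"jaw":-1},
    {"x":0,"y":0,"z":0,"wx":0,"wy":0,"wz":-1,"jaw":-1}
  ]
}}

```text
t: 8.3
eef_pos: [445.8, 185.5, 52.8]
ee_rot: [180.0, 0.0, -179.8]
ft_force: [-0.3, 0.7, 0.1]
opening: 0.5
gripper_force: 0.0
```

```bash
python3 - <<'E'
from h import *
print(pt('side',[[251,198]],7).round(), status.state()['eef_pos'])
E
```

```text
[[475. 179.]] [445.77235442 185.45879128  52.77775323]
```

>>> {"op": "move_arm", "data": {
  "steps": [
    {"x":0,"y":0,"z":0.3,"wx":0,"wy":0,"wz":0,"jaw":-1},
    {"x":0,"y":0,"z":0.58,"wx":0,"wy":0,"wz":0,"jaw":-1},
    {"x":0,"y":0,"z":0.58,"wx":0,"wy":0,"wz":0,"jaw":-1},
    {"x":-0.08,"y":0,"z":0.58,"wx":0,"wy":0,"wz":0,"jaw":-1},
    {"x":-0.16,"y":0,"z":0.58,"wx":0,"wy":0,"wz":0,"jaw":-1},
    {"x":-0.26,"y":0,"z":0.58,"wx":0,"wy":0,"wz":0,"jaw":-1},
    {"x":-0.38,"y":0,"z":0.58,"wx":0,"wy":0,"wz":0,"jaw":-1},
    {"x":-0.5,"y":0,"z":0.58,"wx":0,"wy":0,"wz":0,"jaw":-1}
  ]
}}

```text
t: 8.97
eef_pos: [487.6, 184.8, 8.0]
ee_rot: [180.0, 0.2, 180.0]
ft_force: [-0.0, -0.3, 0.9]
opening: 0.7
gripper_force: 0.0
```

>>> {"op": "move_arm", "data": {
  "steps": [
    {"x":-0.12,"y":0,"z":0,"wx":0,"wy":0,"wz":0,"jaw":-1},
    {"x":-0.24,"y":0,"z":0,"wx":0,"wy":0,"wz":0,"jaw":-1},
    {"x":-0.36,"y":0,"z":0,"wx":0,"wy":0,"wz":0,"jaw":-1},
    {"x":-0.48,"y":0,"z":0,"wx":0,"wy":0,"wz":0,"jaw":-1},
    {"x":-0.6,"y":0,"z":0,"wx":0,"wy":0,"wz":0,"jaw":-1},
    {"x":-0.72,"y":0,"z":0,"wx":0,"wy":0,"wz":0,"jaw":-1},
    {"x":-0.84,"y":0,"z":0,"wx":0,"wy":0,"wz":0,"jaw":-1},
    {"x":-0.96,"y":0,"z":0,"wx":0,"wy":0,"wz":0,"jaw":-1}
  ]
}}

```text
t: 9.63
eef_pos: [564.4, 184.6, 8.1]
ee_rot: [180.0, 0.1, 179.9]
ft_force: [-0.4, -0.0, -0.7]
opening: 0.7
gripper_force: 0.0
```

```bash
python3 - <<'E'
from h import *
im=optics.capture("side"); cv2.imwrite("pics/s4.png",im[120:270,200:400].repeat(3,0).repeat(3,1))
s=status.state(); print(s['eef_pos'],s['ft_force'],s['t'])
E
```

```text
[566.44678865 184.56304339   8.37104792] [1.91526907 0.62753584 0.65927716] 9.6833
```

View pics/s4.png

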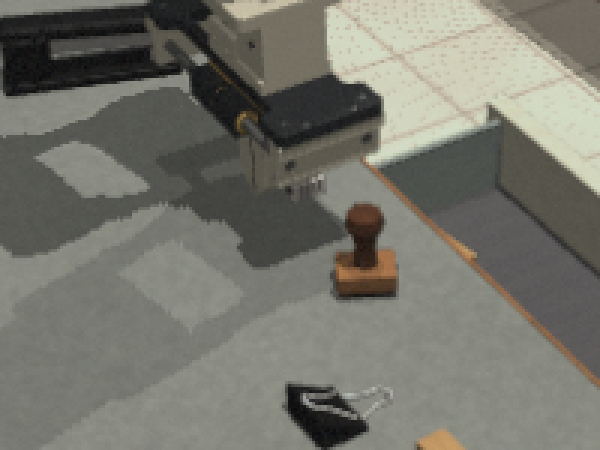

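The sharpener is just ahead of the fingers at crop (310,185). I'll keep pushing, slightly lower.

>>> {"op": "move_arm", "data": {
  "steps": [
    {"x":-0.12,"y":0,"z":0.02,"wx":0,"wy":0,"wz":0,"jaw":-1},
    {"x":-0.24,"y":0,"z":0.03,"wx":0,"wy":0,"wz":0,"jaw":-1},
    {"x":-0.36,"y":0,"z":0.03,"wx":0,"wy":0,"wz":0,"jaw":-1},
    {"x":-0.48,"y":0,"z":0.03,"wx":0,"wy":0,"wz":0,"jaw":-1},
    {"x":-0.6,"y":0,"z":0.03,"wx":0,"wy":0,"wz":0,"jaw":-1},
    {"x":-0.72,"y":0,"z":0.03,"wx":0,"wy":0,"wz":0,"jaw":-1},
    {"x":-0.84,"y":0,"z":0.03,"wx":0,"wy":0,"wz":0,"jaw":-1},
    {"x":-0.96,"y":0,"z":0.03,"wx":0,"wy":0,"wz":0,"jaw":-1}
  ]
}}

```text
t: 10.35
eef_pos: [640.4, 184.5, 5.5]
ee_rot: [180.0, 0.1, 180.0]
ft_force: [0.3, 0.5, 0.5]
opening: 0.3
gripper_force: 0.0
```

>>> {"op": "move_arm", "data": {
  "steps": [
    {"x":-0.1,"y":0,"z":0,"wx":0,"wy":0,"wz":0,"jaw":-1},
    {"x":-0.1,"y":0,"z":0,"wx":0,"wy":0,"wz":0,"jaw":-1},
    {"x":-0.1,"y":0,"z":0,"wx":0,"wy":0,"wz":0,"jaw":-1}
  ]
}}

```text
t: 10.6
eef_pos: [647.7, 184.4, 5.0]
ee_rot: [180.0, 0.1, 180.0]
ft_force: [-1.3, 0.0, -0.5]
opening: 0.8
gripper_force: 0.0
```

>>> {"op": "move_arm", "data": {
  "steps": [
    {"x":0,"y":0,"z":-0.35,"wx":0,"wy":0,"wz":0,"jaw":-1},
    {"x":0,"y":0,"z":-0.7,"wx":0,"wy":0,"wz":0,"jaw":-1},
    {"x":0,"y":0,"z":-1,"wx":0,"wy":0,"wz":0,"jaw":-1}
  ]
}}

```text
t: 10.85
eef_pos: [646.7, 184.6, 86.0]
ee_rot: [180.0, -0.0, 180.0]
ft_force: [0.6, 0.6, 1.1]
opening: 0.3
gripper_force: 0.0
```

>>> {"op": "move_arm", "data": {
  "steps": [
    {"x":0.28,"y":-0.29,"z":0,"wx":0,"wy":0,"wz":0,"jaw":-1},
    {"x":0.55,"y":-0.58,"z":0,"wx":0,"wy":0,"wz":0,"jaw":-1},
    {"x":0.825,"y":-0.869,"z":0,"wx":0,"wy":0,"wz":0,"jaw":-1}
  ]
}}

```text
t: 11.1
eef_pos: [579.9, 114.7, 85.2]
ee_rot: [180.0, 0.1, -180.0]
ft_force: [0.9, -0.6, -0.2]
opening: 0.0
gripper_force: 0.0
```

>>> {"op": "move_arm", "data": {
  "steps": [
    {"x":0.28,"y":-0.29,"z":0,"wx":0,"wy":0,"wz":0,"jaw":-1},
    {"x":0.55,"y":-0.58,"z":0,"wx":0,"wy":0,"wz":0,"jaw":-1},
    {"x":0.825,"y":-0.869,"z":0,"wx":0,"wy":0,"wz":0,"jaw":-1}
  ]
}}

```text
t: 11.35
eef_pos: [513.4, 44.8, 84.8]
ee_rot: [180.0, 0.0, -180.0]
ft_force: [0.5, -0.7, 1.0]
opening: 0.3
gripper_force: 0.0
```

>>> {"op": "move_arm", "data": {
  "steps": [
    {"x":0.28,"y":-0.29,"z":0,"wx":0,"wy":0,"wz":0,"jaw":-1},
    {"x":0.55,"y":-0.58,"z":0,"wx":0,"wy":0,"wz":0,"jaw":-1},
    {"x":0.825,"y":-0.869,"z":0,"wx":0,"wy":0,"wz":0,"jaw":-1},
    {"x":0.825,"y":-0.869,"z":0,"wx":0,"wy":0,"wz":0,"jaw":-1}
  ]
}}

```text
t: 11.68
eef_pos: [444.7, -26.1, 84.4]
ee_rot: [-180.0, -0.2, 179.8]
ft_force: [0.1, 0.6, -1.0]
opening: 0.0
gripper_force: 0.0
```

```bash
python3 - <<'E'
from h import *
s=status.state(); print(s['eef_pos'],s['ee_rot'],s['t'])
im=cv2.imread("pics/top0.png")[235:270,345:390]
m=(im.max(2)<55).astype(np.uint8); c=max(cv2.findContours(m,0,1)[0],key=cv2.contourArea)
b=cv2.boxPoints(cv2.minAreaRect(c))+[345,235]; print(pt('top',b,12).round().tolist())
E
```

```text
[444.73356574 -26.0519954   84.42173841] [-179.99434182   -0.1968518   179.8430627 ] 11.6833
[[501.0, -3.0], [501.0, -22.0], [472.0, -23.0], [472.0, -3.0]]
```

>>> {"op": "move_arm", "data": {
  "steps": [
    {"x":0,"y":0.01,"z":0.35,"wx":0,"wy":0,"wz":0,"jaw":-1},
    {"x":0,"y":0.01,"z":0.7,"wx":0,"wy":0,"wz":0,"jaw":-1},
    {"x":0,"y":0.01,"z":1,"wx":0,"wy":0,"wz":0,"jaw":-1},
    {"x":-0.06,"y":0.01,"z":1,"wx":0,"wy":0,"wz":0,"jaw":-1},
    {"x":-0.12,"y":0.01,"z":1,"wx":0,"wy":0,"wz":0,"jaw":-1},
    {"x":-0.2,"y":0.01,"z":1,"wx":0,"wy":0,"wz":0,"jaw":-1},
    {"x":-0.28,"y":0.01,"z":1,"wx":0,"wy":0,"wz":0,"jaw":-1},
    {"x":-0.4,"y":0.01,"z":1,"wx":0,"wy":0,"wz":0,"jaw":-1}
  ]
}}

```text
t: 12.35
eef_pos: [482.5, -23.1, 5.7]
ee_rot: [-180.0, 0.1, 180.0]
ft_force: [0.5, 0.5, -0.4]
opening: 0.5
gripper_force: 0.1
```

>>> {"op": "move_arm", "data": {
  "steps": [
    {"x":-0.12,"y":0,"z":0,"wx":0,"wy":0,"wz":0,"jaw":-1},
    {"x":-0.24,"y":0,"z":0,"wx":0,"wy":0,"wz":0,"jaw":-1},
    {"x":-0.36,"y":0,"z":0,"wx":0,"wy":0,"wz":0,"jaw":-1},
    {"x":-0.48,"y":0,"z":0,"wx":0,"wy":0,"wz":0,"jaw":-1},
    {"x":-0.6,"y":0,"z":0,"wx":0,"wy":0,"wz":0,"jaw":-1},
    {"x":-0.72,"y":0,"z":0,"wx":0,"wy":0,"wz":0,"jaw":-1},
    {"x":-0.84,"y":0,"z":0,"wx":0,"wy":0,"wz":0,"jaw":-1}
  ]
}}

```text
t: 12.93
eef_pos: [550.2, -23.1, 5.9]
ee_rot: [-180.0, 0.2, 180.0]
ft_force: [-0.2, -0.3, -0.3]
opening: 0.5
gripper_force: 0.1
```

```bash
python3 - <<'E'
from h import *
im=optics.capture("side"); cv2.imwrite("pics/s5.png",im[120:320,220:480].repeat(3,0).repeat(3,1))
s=status.state(); print(s['eef_pos'],s['ft_force'],s['t'])
E
```

```text
[552.33487742 -23.35861074   6.17714009] [ 1.44758839 -0.54900136  0.01543568] 12.9833
```

View pics/s5.png

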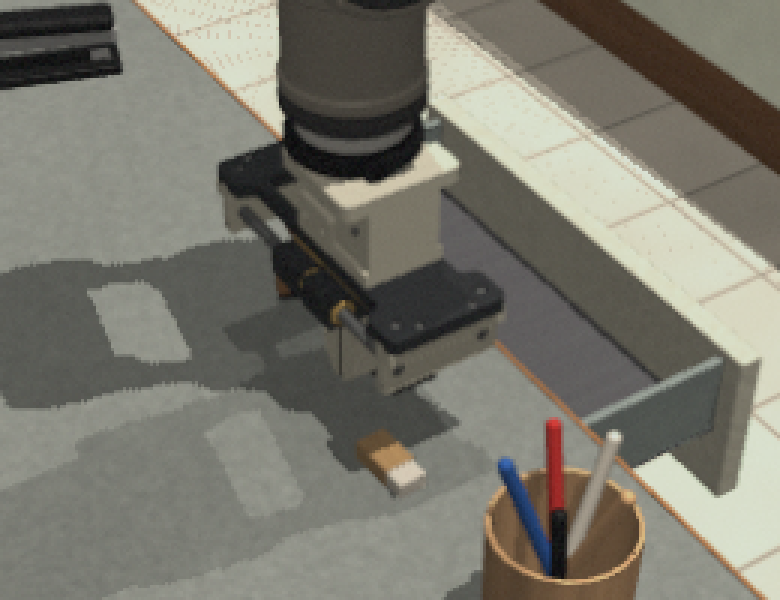

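The clip is ahead of the fingers, with its dark edge at crop (425,382). The eraser is untouched and the cup is clear. I continue over the edge.

>>> {"op": "move_arm", "data": {
  "steps": [
    {"x":-0.12,"y":0,"z":0.01,"wx":0,"wy":0,"wz":0,"jaw":-1},
    {"x":-0.24,"y":0,"z":0.01,"wx":0,"wy":0,"wz":0,"jaw":-1},
    {"x":-0.36,"y":0,"z":0.01,"wx":0,"wy":0,"wz":0,"jaw":-1},
    {"x":-0.48,"y":0,"z":0.01,"wx":0,"wy":0,"wz":0,"jaw":-1},
    {"x":-0.6,"y":0,"z":0.01,"wx":0,"wy":0,"wz":0,"jaw":-1},
    {"x":-0.72,"y":0,"z":0.01,"wx":0,"wy":0,"wz":0,"jaw":-1},
    {"x":-0.84,"y":0,"z":0.01,"wx":0,"wy":0,"wz":0,"jaw":-1},
    {"x":-0.96,"y":0,"z":0.01,"wx":0,"wy":0,"wz":0,"jaw":-1}
  ]
}}

```text
t: 13.65
eef_pos: [626.2, -23.1, 4.8]
ee_rot: [-180.0, 0.1, 180.0]
ft_force: [-0.0, -0.1, -1.1]
opening: 0.7
gripper_force: 0.0
```

>>> {"op": "move_arm", "data": {
  "steps": [
    {"x":-0.1,"y":0,"z":0,"wx":0,"wy":0,"wz":0,"jaw":-1},
    {"x":-0.2,"y":0,"z":0,"wx":0,"wy":0,"wz":0,"jaw":-1},
    {"x":-0.25,"y":0,"z":0,"wx":0,"wy":0,"wz":0,"jaw":-1},
    {"x":-0.25,"y":0,"z":0,"wx":0,"wy":0,"wz":0,"jaw":-1}
  ]
}}

```text
t: 13.98
eef_pos: [646.3, -23.2, 4.5]
ee_rot: [-180.0, 0.1, 180.0]
ft_force: [-0.5, 0.1, -0.5]
opening: 0.7
gripper_force: 0.0
```

>>> {"op": "move_arm", "data": {
  "steps": [
    {"x":0,"y":0,"z":-0.35,"wx":0,"wy":0,"wz":0,"jaw":-1},
    {"x":0,"y":0,"z":-0.7,"wx":0,"wy":0,"wz":0,"jaw":-1},
    {"x":0,"y":0,"z":-1,"wx":0,"wy":0,"wz":0,"jaw":-1},
    {"x":0,"y":0,"z":-1,"wx":0,"wy":0,"wz":0,"jaw":-1}
  ]
}}

```text
t: 14.32
eef_pos: [647.8, -23.5, 89.6]
ee_rot: [-179.9, 0.5, 180.0]
ft_force: [1.8, -0.4, -0.3]
opening: 0.5
gripper_force: 0.0
```

```bash
python3 - <<'E'
from h import *
im=optics.capture("side"); t=optics.capture("top")
a=im[130:300,250:480].repeat(2,0).repeat(2,1); b=cv2.resize(t[90:270,140:440],None,fx=1.53,fy=1.53)
w=max(a.shape[1],b.shape[1]); p=lambda q:cv2.copyMakeBorder(q,0,0,0,w-q.shape[1],0)
cv2.imwrite("pics/s6.png",np.vstack([p(a[:320]),p(b)])[:600])
s=status.state(); print(s['eef_pos'],s['ft_force'],s['t'])
E
```

```text
[645.37251487 -23.23193247  84.98938527] [ 0.51190731  0.17463614 -1.11665144] 14.4167
```

View pics/s6.png

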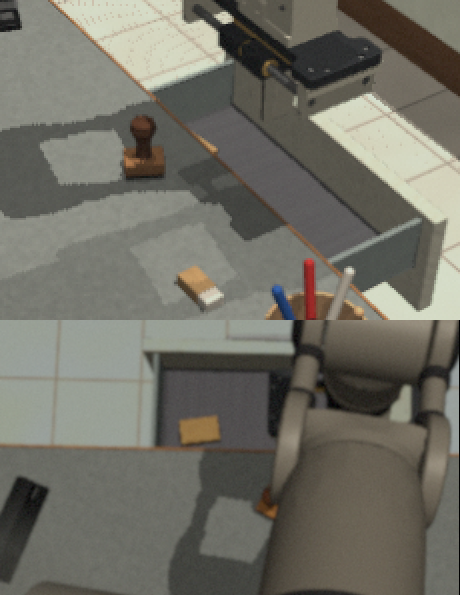

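The staples lie in the drawer, and the desk is clear of the sharpener and clip. Both probably lie near the edge, hidden beneath it. The eraser is still at crop (200,287), so I go to its right side.

>>> {"op": "move_arm", "data": {
  "steps": [
    {"x":0.15,"y":-0.13,"z":0,"wx":0,"wy":0,"wz":0.15,"jaw":-1},
    {"x":0.3,"y":-0.27,"z":0,"wx":0,"wy":0,"wz":0.3,"jaw":-1},
    {"x":0.45,"y":-0.4,"z":0,"wx":0,"wy":0,"wz":0.45,"jaw":-1},
    {"x":0.6,"y":-0.54,"z":0,"wx":0,"wy":0,"wz":0.6,"jaw":-1},
    {"x":0.75,"y":-0.67,"z":0,"wx":0,"wy":0,"wz":0.75,"jaw":-1},
    {"x":0.9,"y":-0.81,"z":0,"wx":0,"wy":0,"wz":0.9,"jaw":-1},
    {"x":1,"y":-0.9,"z":0,"wx":0,"wy":0,"wz":1,"jaw":-1}
  ]
}}

```text
t: 15.0
eef_pos: [562.8, -95.7, 82.0]
ee_rot: [-179.9, -0.2, 134.6]
ft_force: [-0.4, 0.0, -0.2]
opening: 0.7
gripper_force: 0.0
```

>>> {"op": "move_arm", "data": {
  "steps": [
    {"x":-0.01,"y":-0.12,"z":0,"wx":0,"wy":0,"wz":0.15,"jaw":-1},
    {"x":-0.02,"y":-0.24,"z":0,"wx":0,"wy":0,"wz":0.3,"jaw":-1},
    {"x":-0.04,"y":-0.36,"z":0,"wx":0,"wy":0,"wz":0.45,"jaw":-1},
    {"x":-0.05,"y":-0.48,"z":0,"wx":0,"wy":0,"wz":0.6,"jaw":-1},
    {"x":-0.06,"y":-0.6,"z":0,"wx":0,"wy":0,"wz":0.75,"jaw":-1},
    {"x":-0.07,"y":-0.72,"z":0,"wx":0,"wy":0,"wz":0.9,"jaw":-1},
    {"x":-0.08,"y":-0.8,"z":0,"wx":0,"wy":0,"wz":1,"jaw":-1},
    {"x":-0.08,"y":-0.8,"z":0,"wx":0,"wy":0,"wz":1,"jaw":-1}
  ]
}}

```text
t: 15.67
eef_pos: [522.6, -145.3, 82.3]
ee_rot: [-179.8, -0.1, 89.8]
ft_force: [0.5, -0.2, -0.1]
opening: 0.4
gripper_force: 0.0
```

>>> {"op": "move_arm", "data": {
  "steps": [
    {"x":0,"y":0,"z":0.3,"wx":0,"wy":0,"wz":0,"jaw":-1},
    {"x":0,"y":0,"z":0.3,"wx":0,"wy":0,"wz":0,"jaw":-1}
  ]
}}

```text
t: 15.83
eef_pos: [522.0, -143.8, 56.1]
ee_rot: [-179.7, -0.2, 90.1]
ft_force: [-0.5, 1.3, -0.4]
opening: 0.7
gripper_force: 0.0
```

>>> {"op": "move_arm", "data": {
  "steps": [
    {"x":0,"y":0.02,"z":0.3,"wx":0,"wy":0,"wz":0,"jaw":-1},
    {"x":0,"y":0.02,"z":0.6,"wx":0,"wy":0,"wz":0,"jaw":-1},
    {"x":0,"y":0.02,"z":0.66,"wx":0,"wy":0,"wz":0,"jaw":-1},
    {"x":0,"y":0.02,"z":0.66,"wx":0,"wy":0,"wz":0,"jaw":-1}
  ]
}}

```text
t: 16.17
eef_pos: [524.6, -144.0, 5.2]
ee_rot: [-179.7, -0.1, 90.1]
ft_force: [-0.1, -0.7, 0.8]
opening: 0.4
gripper_force: 0.0
```

>>> {"op": "move_arm", "data": {
  "steps": [
    {"x":0.08,"y":0,"z":0,"wx":0,"wy":0,"wz":0,"jaw":-1},
    {"x":0.16,"y":0,"z":0,"wx":0,"wy":0,"wz":0,"jaw":-1},
    {"x":0.24,"y":0,"z":0,"wx":0,"wy":0,"wz":0,"jaw":-1},
    {"x":0.34,"y":0,"z":0,"wx":0,"wy":0,"wz":0,"jaw":-1},
    {"x":0.44,"y":0,"z":0,"wx":0,"wy":0,"wz":0,"jaw":-1},
    {"x":0.54,"y":0,"z":0,"wx":0,"wy":0,"wz":0,"jaw":-1},
    {"x":0.64,"y":0,"z":0,"wx":0,"wy":0,"wz":0,"jaw":-1},
    {"x":0.74,"y":0,"z":0,"wx":0,"wy":0,"wz":0,"jaw":-1}
  ]
}}

```text
t: 16.83
eef_pos: [526.0, -84.8, 6.8]
ee_rot: [180.0, -0.0, 90.0]
ft_force: [-0.0, -0.1, 0.8]
opening: 0.7
gripper_force: 0.1
```

>>> {"op": "move_arm", "data": {
  "steps": [
    {"x":0.1,"y":0,"z":0,"wx":0,"wy":0,"wz":0,"jaw":-1},
    {"x":0.2,"y":0,"z":0,"wx":0,"wy":0,"wz":0,"jaw":-1},
    {"x":0.23,"y":0,"z":0,"wx":0,"wy":0,"wz":0,"jaw":-1},
    {"x":0.23,"y":0,"z":0,"wx":0,"wy":0,"wz":0,"jaw":-1}
  ]
}}

```text
t: 17.17
eef_pos: [525.9, -66.5, 6.7]
ee_rot: [-180.0, -0.0, 90.0]
ft_force: [-0.1, -0.4, -0.2]
opening: 0.3
gripper_force: 0.0
```

>>> {"op": "move_arm", "data": {
  "steps": [
    {"x":-0.12,"y":0,"z":0,"wx":0,"wy":0,"wz":0,"jaw":-1},
    {"x":-0.25,"y":0,"z":-0.2,"wx":0,"wy":0,"wz":0,"jaw":-1},
    {"x":-0.25,"y":-0.3,"z":-0.6,"wx":0,"wy":0,"wz":0,"jaw":-1},
    {"x":-0.25,"y":-0.6,"z":-0.8,"wx":0,"wy":0,"wz":0,"jaw":-1},
    {"x":-0.25,"y":-0.6,"z":-0.8,"wx":0,"wy":0,"wz":0,"jaw":-1}
  ]
}}

```text
t: 17.58
eef_pos: [475.8, -88.5, 73.1]
ee_rot: [180.0, 0.0, 89.9]
ft_force: [1.3, 0.8, 0.3]
opening: 0.5
gripper_force: 0.0
```

```bash
python3 - <<'E'
from h import *
im=optics.capture("side")
print(status.state()['eef_pos'],status.state()['t'])
h=cv2.cvtColor(im,cv2.COLOR_BGR2HSV)
m=cv2.inRange(h,(8,90,60),(22,255,255))|cv2.inRange(im,(150,150,150),(255,255,255))
m[:,:250]=0;m[:,378:]=0;m[:220]=0;m[300:]=0
m=cv2.morphologyEx(m,cv2.MORPH_CLOSE,np.ones((5,5)))
for c in cv2.findContours(m,0,1)[0]:
    if cv2.contourArea(c)>25:
        b=cv2.boxPoints(cv2.minAreaRect(c)); print(b.mean(0).round(),cv2.contourArea(c),pt('side',[b.mean(0)],7).round(),pt('side',b,7).round().tolist())
E
```

```text
[477.39647072 -88.59360052  72.16949326] 17.6333
[332. 253.] 59.5 [[527. -41.]] [[513.0, -41.0], [534.0, -24.0], [541.0, -40.0], [520.0, -57.0]]
[311. 227.] 32.5 [[530.  40.]] [[534.0, 61.0], [547.0, 53.0], [527.0, 19.0], [514.0, 27.0]]
```

The eraser is near (526,-36). I turn the fingers back behind it.

>>> {"op": "move_arm", "data": {
  "steps": [
    {"x":0.1,"y":0,"z":0,"wx":0,"wy":0,"wz":-0.15,"jaw":-1},
    {"x":0.2,"y":0,"z":0,"wx":0,"wy":0,"wz":-0.3,"jaw":-1},
    {"x":0.3,"y":0.05,"z":0,"wx":0,"wy":0,"wz":-0.45,"jaw":-1},
    {"x":0.4,"y":0.1,"z":0,"wx":0,"wy":0,"wz":-0.6,"jaw":-1},
    {"x":0.5,"y":0.12,"z":0,"wx":0,"wy":0,"wz":-0.75,"jaw":-1},
    {"x":0.6,"y":0.12,"z":0,"wx":0,"wy":0,"wz":-0.9,"jaw":-1},
    {"x":0.64,"y":0.12,"z":0,"wx":0,"wy":0,"wz":-1,"jaw":-1}
  ]
}}

```text
t: 18.22
eef_pos: [488.2, -36.0, 69.9]
ee_rot: [-180.0, -0.0, 135.3]
ft_force: [-0.3, -0.1, 0.0]
opening: 0.1
gripper_force: 0.0
```

>>> {"op": "move_arm", "data": {
  "steps": [
    {"x":0,"y":0,"z":0,"wx":0,"wy":0,"wz":-0.15,"jaw":-1},
    {"x":0,"y":0,"z":0,"wx":0,"wy":0,"wz":-0.3,"jaw":-1},
    {"x":0,"y":0,"z":0,"wx":0,"wy":0,"wz":-0.45,"jaw":-1},
    {"x":0,"y":0,"z":0,"wx":0,"wy":0,"wz":-0.6,"jaw":-1},
    {"x":0,"y":0,"z":0,"wx":0,"wy":0,"wz":-0.75,"jaw":-1},
    {"x":0,"y":0,"z":0,"wx":0,"wy":0,"wz":-0.9,"jaw":-1},
    {"x":0,"y":0,"z":0,"wx":0,"wy":0,"wz":-1,"jaw":-1},
    {"x":0,"y":0,"z":0,"wx":0,"wy":0,"wz":-1,"jaw":-1}
  ]
}}

```text
t: 18.88
eef_pos: [488.2, -36.8, 70.0]
ee_rot: [180.0, -0.0, -179.9]
ft_force: [-0.5, 0.5, 0.0]
opening: 0.5
gripper_force: 0.0
```

```bash
python3 - <<'E'
from h import *
im=optics.capture("side")
s=status.state();print(s['eef_pos'],s['ee_rot'],s['t'])
x0,x1,y0,y1=316,356,236,268
c=im[y0:y1,x0:x1]
h=cv2.cvtColor(c,cv2.COLOR_BGR2HSV)
m=((h[...,1]>70)&(h[...,2]>50)|(c.min(2)>135))
for r in m.astype(int): print(''.join('.#'[v] for v in r))
ys,xs=np.nonzero(m)
print(xs.mean()+x0,ys.mean()+y0,pt('side',[[xs.mean()+x0,ys.mean()+y0]],7).round())
E
```

```text
[488.08401944 -36.66890649  70.03528053] [ 1.79991372e+02 -1.83450247e-02  1.79863212e+02] 18.9333
.............#.#####..#..#########......
...........##..#####.........#.####....#
............#..#######........#..####.#.
......###....#..#######......########..#
##..######...#..######....#..#######....
########..###.#.######......####.###....
######..######...###.#######...#..##..#.
###...#########..#....#..####....###....
#...############.......#.###########....
#..##############......###########......
##.###############.....#.######.........
##.################....####.###.........
.#.#################.....#..#..##.###...
...##################.###....#####.##...
....#################.####....#####....#
.....#######################..###.#....#
......#########.##########.#..#####.....
.......##################...########...#
........#################....#######.###
........###.############.....#.#########
.........###.##########..#.......#######
..........##..#######....#...........###
...............###.......##..........###
.........................#...........###
.........................#...#.##.##.###
......................######.##.####.###
....................###.##########..####
..................####..#########....###
................#########.##.####....###
................#######....#.##.#..#####
................#######...##############
.................####..#######.#########
337.2253086419753 250.65432098765433 [[537. -40.]]
```

The eraser blob is centred at about (330,250), which is about (525,-36). I descend and push.

>>> {"op": "move_arm", "data": {
  "steps": [
    {"x":0,"y":0,"z":0.3,"wx":0,"wy":0,"wz":0,"jaw":-1},
    {"x":0,"y":0,"z":0.6,"wx":0,"wy":0,"wz":0,"jaw":-1},
    {"x":0,"y":0,"z":0.81,"wx":0,"wy":0,"wz":0,"jaw":-1},
    {"x":0,"y":0,"z":0.81,"wx":0,"wy":0,"wz":0,"jaw":-1},
    {"x":-0.1,"y":0,"z":0.81,"wx":0,"wy":0,"wz":0,"jaw":-1},
    {"x":-0.18,"y":0,"z":0.81,"wx":0,"wy":0,"wz":0,"jaw":-1},
    {"x":-0.26,"y":0,"z":0.81,"wx":0,"wy":0,"wz":0,"jaw":-1},
    {"x":-0.36,"y":0,"z":0.81,"wx":0,"wy":0,"wz":0,"jaw":-1}
  ]
}}

```text
t: 19.6
eef_pos: [518.0, -36.4, 7.0]
ee_rot: [-180.0, 0.1, 180.0]
ft_force: [-0.4, -0.1, 0.2]
opening: 0.4
gripper_force: 0.1
```

>>> {"op": "move_arm", "data": {
  "steps": [
    {"x":-0.12,"y":0,"z":0,"wx":0,"wy":0,"wz":0,"jaw":-1},
    {"x":-0.24,"y":0,"z":0,"wx":0,"wy":0,"wz":0,"jaw":-1},
    {"x":-0.36,"y":0,"z":0,"wx":0,"wy":0,"wz":0,"jaw":-1},
    {"x":-0.48,"y":0,"z":0,"wx":0,"wy":0,"wz":0,"jaw":-1},
    {"x":-0.6,"y":0,"z":0,"wx":0,"wy":0,"wz":0,"jaw":-1},
    {"x":-0.72,"y":0,"z":0,"wx":0,"wy":0,"wz":0,"jaw":-1},
    {"x":-0.84,"y":0,"z":0,"wx":0,"wy":0,"wz":0,"jaw":-1},
    {"x":-0.96,"y":0,"z":0,"wx":0,"wy":0,"wz":0,"jaw":-1}
  ]
}}

```text
t: 20.27
eef_pos: [594.8, -36.2, 6.9]
ee_rot: [-180.0, 0.1, 180.0]
ft_force: [0.4, -0.2, -0.1]
opening: 0.3
gripper_force: 0.1
```

>>> {"op": "move_arm", "data": {
  "steps": [
    {"x":-0.12,"y":0,"z":0,"wx":0,"wy":0,"wz":0,"jaw":-1},
    {"x":-0.24,"y":0,"z":0,"wx":0,"wy":0,"wz":0,"jaw":-1},
    {"x":-0.36,"y":0,"z":0,"wx":0,"wy":0,"wz":0,"jaw":-1},
    {"x":-0.48,"y":0,"z":0,"wx":0,"wy":0,"wz":0,"jaw":-1},
    {"x":-0.6,"y":0,"z":0,"wx":0,"wy":0,"wz":0,"jaw":-1},
    {"x":-0.7,"y":0,"z":0,"wx":0,"wy":0,"wz":0,"jaw":-1},
    {"x":-0.7,"y":0,"z":0,"wx":0,"wy":0,"wz":0,"jaw":-1},
    {"x":-0.7,"y":0,"z":0,"wx":0,"wy":0,"wz":0,"jaw":-1}
  ]
}}

```text
t: 20.93
eef_pos: [649.8, -36.2, 6.4]
ee_rot: [-180.0, 0.1, 180.0]
ft_force: [-0.5, 0.0, 0.7]
opening: 0.5
gripper_force: 0.0
```

>>> {"op": "move_arm", "data": {
  "steps": [
    {"x":0,"y":0,"z":-0.35,"wx":0,"wy":0,"wz":0,"jaw":-1},
    {"x":0,"y":0,"z":-0.7,"wx":0,"wy":0,"wz":0,"jaw":-1},
    {"x":0,"y":0,"z":-1,"wx":0,"wy":0,"wz":0,"jaw":-1}
  ]
}}

```text
t: 21.18
eef_pos: [648.9, -36.2, 87.5]
ee_rot: [180.0, -0.0, 180.0]
ft_force: [1.0, 0.1, -0.1]
opening: 0.5
gripper_force: 0.0
```

>>> {"op": "move_arm", "data": {
  "steps": [
    {"x":0.35,"y":0,"z":-0.3,"wx":0,"wy":0,"wz":0,"jaw":-1},
    {"x":0.7,"y":0,"z":-0.6,"wx":0,"wy":0,"wz":0,"jaw":-1},
    {"x":1,"y":0,"z":-0.9,"wx":0,"wy":0,"wz":0,"jaw":-1}
  ]
}}

```text
t: 21.43
eef_pos: [567.0, -36.0, 158.8]
ee_rot: [180.0, -0.1, 180.0]
ft_force: [1.8, 0.2, 0.4]
opening: 0.4
gripper_force: 0.0
```

>>> {"op": "move_arm", "data": {
  "steps": [
    {"x":0.35,"y":-0.35,"z":0,"wx":0,"wy":0,"wz":0,"jaw":-1},
    {"x":0.7,"y":-0.7,"z":0,"wx":0,"wy":0,"wz":0,"jaw":-1},
    {"x":1,"y":-1,"z":0,"wx":0,"wy":0,"wz":0,"jaw":-1}
  ]
}}

```text
t: 21.68
eef_pos: [487.2, -116.7, 158.8]
ee_rot: [-180.0, 0.1, -179.9]
ft_force: [0.3, -0.2, -0.4]
opening: 0.5
gripper_force: 0.0
```

>>> {"op": "move_arm", "data": {
  "steps": [
    {"x":0.35,"y":-0.35,"z":0,"wx":0,"wy":0,"wz":0,"jaw":-1},
    {"x":0.5,"y":-0.7,"z":0,"wx":0,"wy":0,"wz":0,"jaw":-1},
    {"x":0.6,"y":-1,"z":0,"wx":0,"wy":0,"wz":0,"jaw":-1},
    {"x":0.6,"y":-1,"z":0,"wx":0,"wy":0,"wz":0,"jaw":-1}
  ]
}}

```text
t: 22.02
eef_pos: [439.5, -199.6, 158.5]
ee_rot: [-179.9, 0.0, 179.8]
ft_force: [0.3, -0.9, -0.0]
opening: 0.0
gripper_force: 0.0
```

```bash
python3 - <<'E'
from h import *
im=optics.capture("side"); t=optics.capture("top"); cv2.imwrite("pics/topF.png",t); cv2.imwrite("pics/sideF.png",im)
a=im[130:300,220:480].repeat(2,0).repeat(2,1); b=cv2.resize(t[100:260,140:440],None,fx=520/300,fy=520/300)
b=cv2.convertScaleAbs(b,alpha=1.5)
cv2.imwrite("pics/F.png",np.vstack([a[:320],b]))
s=status.state(); print(s['eef_pos'],s['t'])
E
```

```text
[ 440.6325571  -196.58100739  158.21204243] 22.1167
```

View pics/F.png

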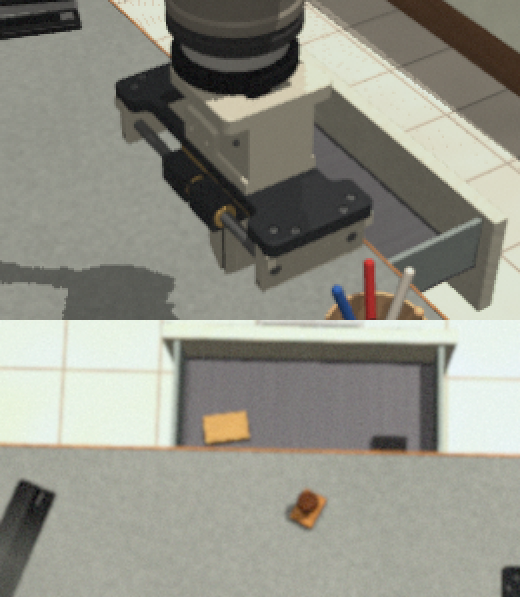

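The desk in front of the drawer is clear. The staples (225,427) and clip (388,442) are visible in the drawer. The eraser and sharpener are off the desk and must lie in the strip hidden just below the edge. The stamp (308,508) and stapler stand where they were. I hand in.

```bash
python3 -c "
from h import *
print(arm.job_done())"
```

```text
the job is handed in; nothing more can be done
None
```

I swept all four things over the desk edge above the open drawer and handed the job in at about 22 s, but no verdict came back. The last picture shows the staples and clip in the drawer, while the eraser and sharpener are off the desk but hidden from the cameras beneath its edge, so I could not confirm where they landed; the fingers never touched the stapler, stamp, pen cup or drawer.

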